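# Close up the slide scanner

## Robot

A 6-joint arm with a two-finger parallel gripper is mounted at the origin on the work surface. World frame = base frame: x ahead of the robot, y to its left, z up, the work surface at z = 0. Lengths are in mm, angles in degrees, forces in N, time in s.
With the tool pointing down it reaches from about 350 to 850 mm from the base axis. Payload 8.1 kg.
Tool frame: the origin (TCP) lies at the very end of the fingers, on their centre line; the grasp point (between the pads) lies r.tcp_to_grasp behind it (r.tcp_to_grasp is the distance from the TCP to the grasp point, in mm); z points along the fingers, y is the line along which they close (so a half turn about z gives the same grasp; the last joint's range is limited). The gripper opens to 85 mm and grips with 20 to 120 N. Pads are 22 mm wide; open, the fingers measure 114 mm over their backs; the gripper's body (76 mm by 85 mm) begins 54 mm behind the grasp point. The pads swing forward as they close: fully open they stand 13 mm farther back than shut.
Start: joints at [-75.08, 7.471, 85.268, -0, 87.261, -4.893], TCP at [203.39, -564.48, 231.292] pointing down, gripper open.
Joint ranges: [-169.43, 169.43], [-51.17, 129.36], [1.28, 143.12], [-76.62, 256.62], [0, 156.53], [-152.29, 152.29]. Speed limits (degrees/s): [136.94, 136.94, 159.86, 180, 180, 180].

## Interface

Orientations are given as [roll, pitch, yaw] about the fixed x, y, z axes, in that order (R = Rz(yaw) Ry(pitch) Rx(roll)).
In Python, from bench import r gives the robot as it stands.
- The arm moves only by the shell command python3 -m handwheel 'ROWS' [OPENING] [FORCE]. ROWS is JSON, a list of rows, each a list of 4 numbers: the shift along the tool's x, y, z in m, then the turn about the tool's z in degrees. A call has 1 to 10 rows; each row shifts and turns the commanded pose from where the row before left it, along the tool's axes as they then stand; what a row does not reach is not made up. A row lasts 1/10 s, in which the tool goes at most 50 mm and 8.59 degrees, less where a joint would pass 70% of its speed; a pose out of reach is approached as far as the arm can. A call is refused whole if a number of a shift passes 0.05 or a number of a turn 8.59, either way. A call with a gripper value outside its range is refused whole. OPENING is the finger opening in m, from 0 to 0.0854, set as the call begins (- or left out, the last holds). The fingers move at their own pace and stop on an object; FORCE is the grip in N (left out, the last holds). Time passes only in rows, so rows that do not move let the fingers close. It gives the time, the measured TCP pose, the force, the opening and the grip force at its end, in the units of the state.
- r.sense(): the state, without advancing time (a new reading comes with each control period).
- r.snapshot(name): name is "side" or "top"; returns the picture (384x512x3 uint8, red, green, blue); there is no depth.
- r.camera_params(name): a dict with "fx", "fy", "cx", "cy" (pixels), "R" (3x3) and "t" (3): a world point X has camera coordinates R X + t. Camera axes: x right, y down, z forward; pixel columns grow to the right and rows downward; lengths in mm; the calibration is good to about 2 mm. A picture is of the moment at which its call begins. camera_params takes no time and is no camera call.
- r.hand_in(): hands the job in; it is judged then, once.
The state is a dict: "time": time; "joint_pos": joint angles; "qd": joint speeds; "joint_efforts": joint torques, N m; "tool_pos": TCP position; "tcp_rot": TCP orientation; "ft_force": force on the tool from outside, world axes, zero at the start; "wrist_torque": the same for the moment, N m; "finger_gap": finger opening in mm; "grip_force": force on a finger pad.
Only numpy, scipy, OpenCV 4.12 (cv2) and the standard library are available. Lean on these libraries where they do the work, as an engineer would, in place of code of your own. Each camera call takes 0.05 s, during which the arm holds its last target. There are 200 camera calls.

## Task

The slide scanner is loaded and has to be closed for its run: with the fingertips, push the slide tray fully home, then push the cover down until it lies flat shut, then push the bolt all the way across over the cover. Pick nothing up, do not pull the tray out or lift the cover farther open, and leave the bottles, dishes and other things around it where they are.

Things in the scene. Friction and masses are not known exactly. Their poses are not given: they have to be found in the camera images.
- scanner: Slide scanner fixed to the table: white plastic housing 180 mm deep (x), 240 wide (y), 70 high. Origin: centre of its underside, on the table. x points from its front (tray side, at x -90 mm, robot side) to its back, z up, y left seen from the robot. The loading bay and cover take y -105 to +45 mm; y +45 to +120 mm is a solid deck 70 mm high with the bolt and, at the back, the dropper bottle.
- tray (a joint): How far the aluminium slide tray is out of the scanner, m: 0 = fully home against its stop, at most 0.09. It slides along the scanner's x axis (pushing towards +x closes it), stays where it is left, about 2 N to move. It starts 35 to 65 mm out.
- tray_front (a point): Middle of the plain front face of the tray's front panel (no handle). It is 124 mm wide, 12 mm thick and 38 mm high, from 12 to 50 mm above the table, this point 31 mm above the table; the face looks to the scanner's -x. Fully home it still stands 25 mm in front of the housing. Axes as the scanner's.
- cover (a joint): Angle of the grey hinged cover over the loading bay, rad: 0 = flat shut on the housing, growing as it opens upward and backward; upright at 1.57. It starts at 0.9 to 1.25, leaning forward, and a stiff hinge (about 0.18 N m) keeps it wherever it is left. Closed, its top is 78 mm above the table.
- cover_hinge (a point): Centre of the cover's hinge line, at the back of the bay 70 mm above the table: scanner x +65, y -30 mm. The hinge line runs along the scanner's y axis. The cover is a plain plate 135 mm long from here to its free edge, 146 mm wide, 8 mm thick, its underside on the hinge line, without a handle. Axes as the scanner's.
- cover_edge (a point): Middle of the cover's free edge, on its outer (upper) face. Moves with the cover; its x axis points from the free edge to the hinge, its z axis out of the outer face.
- bolt (a joint): Travel of the steel slide bolt, m: 0 = fully drawn back, clear of the cover, 0.028 = pushed across as far as it goes, its tongue over the closed cover's edge. It moves along the scanner's -y axis (towards the cover), stays where it is left, about 1.5 N to move. It starts at 0 to 5 mm.
- bolt_tab (a point): Middle of the pushing face (looking to scanner +y, away from the cover) of the bolt's upright tab. The tab is 24 mm along x, 12 mm along y, from 84 to 110 mm above the table, this point 97 mm up; at bolt 0 it is at scanner x -30, y +96 mm. Low guides beside the bolt reach 85 mm above the table. Axes as the scanner's.
- oil_bottle: Bystander: small amber glass bottle, 32 mm across, 70 mm high, on the table to one side of the tray. Origin: centre of its underside.
- stain_jar: Bystander: glass jar with black cap, 44 mm across, 55 mm high, on the table to the other side of the tray (it and the oil bottle may have changed places). Origin: centre of its underside.
- dropper: Bystander: white plastic dropper bottle, 22 mm across, 42 mm high, standing on the scanner's deck behind the bolt. Origin: centre of its underside.
- slide_box: Bystander: flat blue plastic slide box, 102 x 82 x 35 mm, left of the scanner. Origin: centre of its underside.
- petri_dish: Bystander: covered glass dish, 92 mm across, 16 mm high, right of the scanner. Origin: centre of its underside.
- tweezers: Bystander: steel tweezers, 120 mm long, lying left of the tray. Origin: middle, at the table.
- spectacles: Bystander: a pair of thin-rimmed spectacles, 120 mm wide, lying right of the tray. Origin: between the lenses, at the table.

How it is judged (in metres and radians):
On the way, in this order (a step that is already met when the one before it is completed fails the run):
1. the tray is pushed fully home (value of joint tray below 0.004 m), for 0.2 s.
2. the cover is pushed shut (value of joint cover below 0.04 rad and value of joint tray below 0.004 m), for 0.2 s.
3. the bolt is pushed across (all of step 2 and value of joint bolt above 0.024 m), for 0.2 s.
At the end, for the whole second after the job is handed in: The tray is within 4 mm of fully home, the cover within 0.04 rad of flat shut, the bolt pushed at least 24 of its 28 mm across, and every bystander at rest within 15 mm of where it stood (all of step 3 and linear speed of each of oil_bottle, stain_jar, dropper, slide_box, petri_dish, tweezers, spectacles below 0.02 m/s and distance of each of oil_bottle, stain_jar, dropper, slide_box, petri_dish, tweezers, spectacles from where it was at the start of the episode below 0.015 m); the robot touches nothing.
It fails at once if a bottle, jar, box, dish, the tweezers or the spectacles is knocked, shifted by more than 15 mm or picked up (distance of any of oil_bottle, stain_jar, dropper, slide_box, petri_dish, tweezers, spectacles from where it was at the start of the episode above 0.015 m).
It fails at once if the bolt is pushed across (past 12 mm) while the cover is still up (value of joint bolt above 0.012 m and value of joint cover above 0.15 rad).
It fails at once if the tray is pulled out instead of pushed in (past 75 mm) (value of joint tray above 0.075 m).
It fails at once if the cover is lifted farther open (past 1.4 rad) (value of joint cover above 1.4 rad).
It also fails if it takes over 50 s, if anything falls off the work surface, if the arm or the gripper's body presses on something with over 40 N, if the wrist force passes 120 N, or if a joint passes its speed limit or range.

## Working session

There is one attempt and no reset: what is moved stays moved. The work goes in short steps, Python scripts to look and compute and a shell command to move; the robot and the scene stay as the last step left them, time stands still between calls to the robot, and variables do not carry over. Pictures are saved under pics/ and viewed, at most 10 in all, crops included, and the job is handed in when it is done.

```bash
mkdir -p pics; python3 - <<'E'
from bench import r
import cv2,numpy as np
for n in("side","top"):
    cv2.imwrite(f"pics/{n}0.png",r.snapshot(n)[:,:,::-1]); c=r.camera_params(n); print(n,{k:np.round(v,3).tolist() for k,v in c.items()})
s=r.sense();print({k:s[k] for k in("time","tool_pos","tcp_rot","finger_gap")},r.tcp_to_grasp)
E
```

```text
side {'fx': 438.823, 'fy': 438.823, 'cx': 256.938, 'cy': 187.605, 'R': [[-0.894, -0.449, 0.009], [-0.32, 0.622, -0.715], [0.315, -0.642, -0.699]], 't': [502.393, 239.343, 959.488]}
top {'fx': 390.361, 'fy': 390.361, 'cx': 248.418, 'cy': 198.429, 'R': [[-0.009, -1.0, 0.002], [-0.996, 0.009, -0.091], [0.091, -0.003, -0.996]], 't': [-14.452, 581.085, 956.091]}
{'time': 0.1, 'tool_pos': array([ 203.26328089, -563.97551557,  230.3231874 ]), 'tcp_rot': array([-1.79901575e+02, -7.81512867e-03,  1.98130798e+01]), 'finger_gap': 85.48198004238652} 18.700000000000003
```

View pics/side0.png

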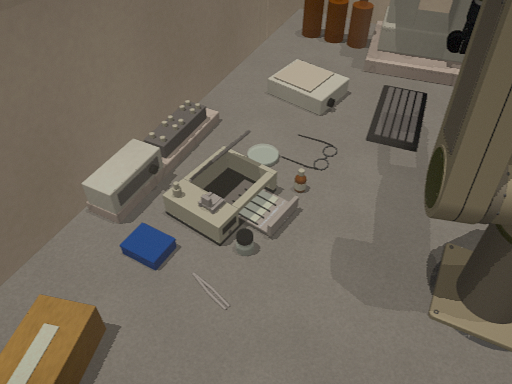

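View pics/top0.png

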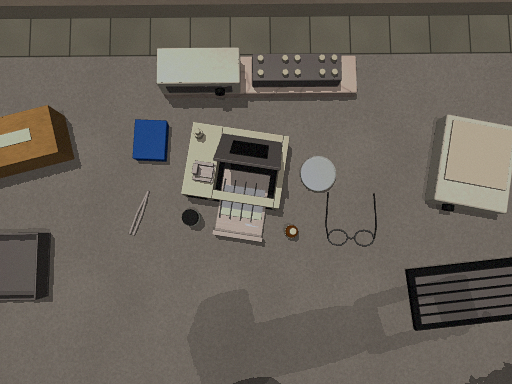

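The side view shows the scanner at about (220,195), its cover up and the tray out; the jar is at (245,240) and the oil bottle at (300,180). In the top view the housing spans (183..288, 124..207). The tray panel is at about (240,236), the jar at (190,217), the oil bottle at (291,231) and the bolt at (203,171).

```bash
python3 - <<'E'
import cv2
a=cv2.imread("pics/top0.png")[110:250,170:310]; b=cv2.imread("pics/side0.png")[125:260,155:310]
cv2.imwrite("pics/topc.png",cv2.resize(a,(560,560),interpolation=2)); cv2.imwrite("pics/sidec.png",cv2.resize(b,None,fx=4,fy=4,interpolation=2))
E
```

```text
(no output)
```

View pics/topc.png

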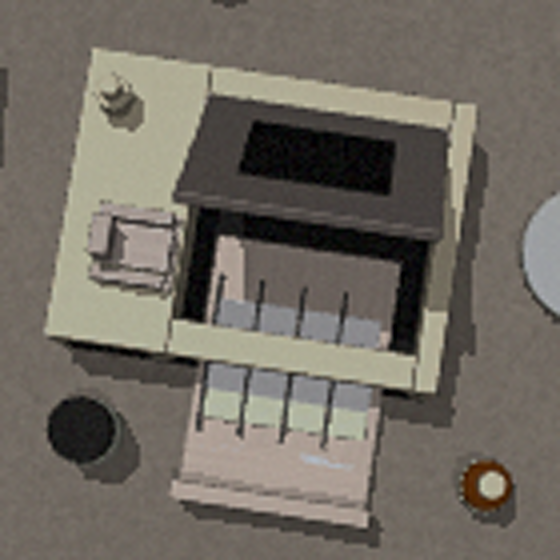

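View pics/sidec.png

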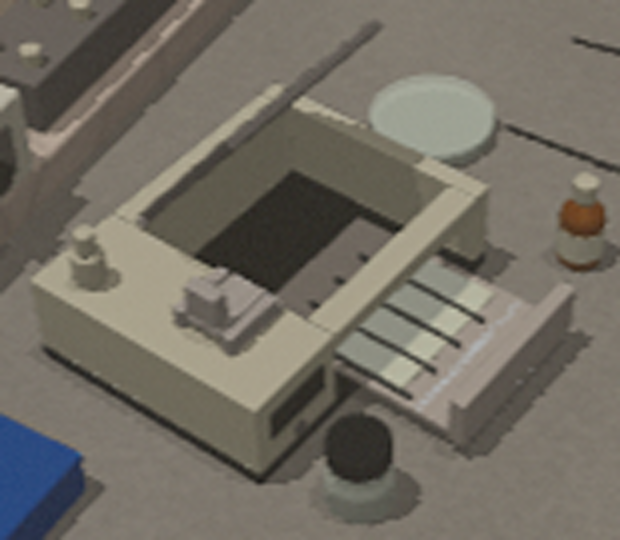

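The crops give clean corners: housing top at (93,48), (476,104), (433,392) and (47,334); tray panel top front edge (172,496)–(368,527); cover edge (175,198)–(440,236). The bolt tab is the block at about (100,232) in the top crop and (205,295) in the side crop.

```bash
cat > h.py <<'E'
import numpy as np
from bench import r
def ray(n,u,v):
    c=r.camera_params(n); R=np.array(c["R"]); C=-R.T@np.array(c["t"])
    return C, R.T@np.array([(u-c["cx"])/c["fx"],(v-c["cy"])/c["fy"],1])
def plane(n,u,v,z):
    C,d=ray(n,u,v); return C+d*(z-C[2])/d[2]
T=lambda p,z:plane("top",170+p[0]/4-.4,110+p[1]/4-.4,z)
S=lambda p,z:plane("side",155+p[0]/4-.4,125+p[1]/4-.4,z)
E
python3 - <<'E'
from h import *
import cv2
P=np.array([T(p,70) for p in[(93,48),(476,104),(433,392),(47,334)]])[:,:2]
M=np.array([[90,120],[90,-120],[-90,-120],[-90,120]],float)
print(P.round(0).tolist(),S((262,410),70).round(),S((35,285),70).round(),S((487,187),70).round())
A=(P-P.mean(0)).T@(M-M.mean(0)); yaw=np.arctan2(A[1,0]-A[0,1],A[0,0]+A[1,1]); o=P.mean(0)
print("yaw",np.degrees(yaw),"o",o)
c,s=np.cos(yaw),np.sin(yaw); Rz=np.array([[c,-s],[s,c]])
loc=lambda p:(Rz.T@(p[:2]-o)).round(1)
print("tray front",loc(T((172,496),50)),loc(T((368,527),50)),"side",loc(S((575,290),50)),loc(S((455,405),50)))
for th in np.arange(.85,1.31,.05):
    z=70+135*np.sin(th)+8*np.cos(th); x=65-135*np.cos(th)+8*np.sin(th)
    print("th",th.round(2),"pred x",round(x,1),"seen",loc(T((175,198),z)),loc(T((440,236),z)))
print("tab top110",[loc(T(p,110)) for p in[(90,206),(88,250)]],[loc(S(p,110)) for p in[(187,275),(212,290),(228,280)]])
print("jar",loc(T((80,430),55)),"oil",loc(T((490,486),70)),"drop",loc(T((117,103),112)))
for l in[(-200,0),(-165,0)]: print(l,(Rz@np.array(l)+o).round())
E
```

```text
[[767.0, 115.0], [730.0, -119.0], [554.0, -90.0], [591.0, 142.0]] [586. 142.  70.] [760. 118.  70.] [551. -89.  70.]
yaw -9.027314578186598 o [660.69065839  12.02093719]
tray front [-174.    29.6] [-174.9  -91.2] side [-178.9  -88.7] [-171.9   33.9]
th 0.85 pred x -18.1 seen [-14.7  41.7] [ -14.  -102.1]
th 0.9 pred x -12.7 seen [-15.4  41.3] [ -14.7 -101.9]
th 0.95 pred x -7.0 seen [-16.   40.8] [ -15.3 -101.7]
th 1.0 pred x -1.2 seen [-16.7  40.4] [ -16.  -101.5]
th 1.05 pred x 4.8 seen [-17.2  40.1] [ -16.5 -101.3]
th 1.1 pred x 10.9 seen [-17.7  39.7] [ -17.1 -101.1]
th 1.15 pred x 17.2 seen [-18.2  39.4] [ -17.5 -101. ]
th 1.2 pred x 23.5 seen [-18.6  39.2] [ -17.9 -100.9]
th 1.25 pred x 30.0 seen [-18.9  38.9] [ -18.3 -100.7]
th 1.3 pred x 36.6 seen [-19.2  38.8] [ -18.5 -100.7]
tab top110 [array([-14.7,  97.6]), array([-40.4,  94.6])] [array([-16.8,  87.5]), array([-36.5,  88.3]), array([-38.7,  76.5])]
jar [-142.7   90.7] oil [-139.8 -159. ] drop [47.3 91.5]
(-200, 0) [463.  43.]
(-165, 0) [498.  38.]
```

```bash
python3 -m handwheel '[[0,0,0,-8.5],[0,0,0,-8.5],[0,0,0,-8.5],[0,0,0,-3.3],[0.012,-0.047,0,0],[0.012,-0.047,0,0],[0.012,-0.047,0,0],[0.012,-0.047,0,0],[0.012,-0.047,0,0],[0.012,-0.047,0,0]]' 0 40; python3 -m handwheel '[[0.012,-0.047,0,0],[0.012,-0.047,0,0],[0.012,-0.047,0,0],[0.012,-0.047,0,0],[0.012,-0.047,0,0],[0.012,-0.047,0,0],[0.012,-0.047,0,0],[0,0,0,0],[0,0,0,0]]'
cat >> h.py <<'E'
y=np.radians(-9.03);Rz=np.array([[np.cos(y),-np.sin(y)],[np.sin(y),np.cos(y)]]);o=np.array([660.7,12.0])
def where():
    s=r.sense();p=s["tool_pos"];print("local",(Rz.T@(p[:2]-o)).round(1),"z",p[2].round(1),"rot",s["tcp_rot"].round(1),"F",s["ft_force"].round(1),"t",s["time"])
E
python3 -c "from h import *;where()"
```

```text
time: 1.1
tool_pos: [38.8, -322.2, 230.6]
tcp_rot: [-180.0, -0.0, 48.7]
ft_force: [-0.6, -0.2, 0.6]
finger_gap: -0.4
grip_force: 0.0
time: 2.0
tool_pos: [-186.7, -147.1, 252.1]
tcp_rot: [-177.8, -5.5, 48.1]
ft_force: [1.0, -0.5, -0.5]
finger_gap: -0.1
grip_force: 0.0
local [-811.9 -290.1] z 252.1 rot [-177.8   -5.5   48.1] F [ 1.  -0.5 -0.5] t 2.0
```

A turn about tool z runs opposite to world yaw because the tool points down, so I turned the wrong way. I'll back out along the same path.

```bash
python3 -m handwheel '[[-0.012,0.047,0,0],[-0.012,0.047,0,0],[-0.012,0.047,0,0],[-0.012,0.047,0,0],[-0.012,0.047,0,0],[-0.012,0.047,0,0],[-0.012,0.047,0,0],[0,0,0,0]]'; python3 -c "from h import *;where();print(r.sense()['joint_pos'].round(1))"
```

```text
time: 2.8
tool_pos: [9.9, -427.0, 228.8]
tcp_rot: [-177.7, -5.8, 49.0]
ft_force: [-1.3, 0.8, -0.5]
finger_gap: 0.3
grip_force: 0.0
local [-573.8 -535.7] z 228.8 rot [-177.7   -5.8   49. ] F [-1.3  0.8 -0.5] t 2.8
[-96.7 -13.9 106.3   1.4  93.7 -55.8]
```

The unreachable stretch left a tilt of about 6°, which is tolerable. I'll turn the right way and compute further shifts with the measured tool axes.

```bash
cat >> h.py <<'E'
from scipy.spatial.transform import Rotation as Ro
def go(x,y_,z):
    "tool-axis shift (mm) to scanner-local x,y and height z"
    s=r.sense();w=np.append(Rz@np.array([x,y_])+o,z)
    d=Ro.from_euler("xyz",s["tcp_rot"],degrees=True).inv().apply(w-s["tool_pos"])
    print("to",(x,y_,z),"shift",d.round(1),"len",np.linalg.norm(d).round())
E
python3 -m handwheel '[[0,0,0,8.5],[0,0,0,8.5],[0,0,0,8.5],[0,0,0,8.5],[0,0,0,8.5],[0,0,0,8.5],[0,0,0,7],[0,0,0,0]]'; python3 -c "
from h import *
where();go(-205,-30,200);go(-205,-30,31)"
```

```text
time: 3.6
tool_pos: [5.6, -424.8, 231.9]
tcp_rot: [-174.1, -1.1, -9.4]
ft_force: [-0.5, 0.5, -0.3]
finger_gap: 0.1
grip_force: 0.0
local [-578.4 -534.2] z 231.9 rot [-174.1   -1.1   -9.4] F [-0.5  0.5 -0.3] t 3.6
to (-205, -30, 200) shift [ 369.7 -499.8   90.2] len 628.0
to (-205, -30, 31) shift [ 366.6 -482.6  258.3] len 659.0
```

```bash
python3 -m handwheel '[[0.046,0,0,0],[0.046,0,0,0],[0.046,0,0,0],[0.046,0,0,0],[0.046,0,0,0],[0.046,0,0,0],[0.046,0,0,0],[0.046,0,0,0],[0,0,0,0]]'; python3 -m handwheel '[[0,-0.045,0.008,0],[0,-0.045,0.008,0],[0,-0.045,0.008,0],[0,-0.045,0.008,0],[0,-0.045,0.008,0],[0,-0.045,0.008,0],[0,-0.045,0.008,0],[0,-0.045,0.008,0],[0,-0.045,0.008,0],[0,-0.045,0.008,0]]';  python3 -c "
from h import *
where();go(-205,-30,200);go(-205,-30,31)"
```

```text
time: 4.5
tool_pos: [372.5, -483.5, 237.2]
tcp_rot: [-174.0, -1.1, -8.9]
ft_force: [-1.0, -0.1, -0.8]
finger_gap: 0.4
grip_force: 0.0
time: 5.5
tool_pos: [441.5, -33.7, 205.0]
tcp_rot: [-174.2, -1.1, -9.2]
ft_force: [1.1, -0.3, -0.8]
finger_gap: -0.1
grip_force: 0.0
local [-209.3  -79.5] z 205.0 rot [-174.2   -1.1   -9.2] F [ 1.1 -0.3 -0.8] t 5.5
to (-205, -30, 200) shift [  4.1 -48.7  10. ] len 50.0
to (-205, -30, 31) shift [  0.7 -31.6 178.1] len 181.0
```

```bash
python3 -m handwheel '[[0,-0.006,0.036,0],[0,-0.006,0.036,0],[0,-0.006,0.036,0],[0,-0.006,0.036,0],[0,-0.007,0.034,0],[0,0,0,0]]'; python3 -c "
from h import *
where()"; python3 -m handwheel '[[0.01,0,0,0],[0.01,0,0,0],[0.01,0,0,0],[0.01,0,0,0],[0.01,0,0,0],[0.01,0,0,0],[0.005,0,0,0]]';  python3 -c "
from h import *
where()"
```

```text
time: 6.1
tool_pos: [448.5, 13.7, 26.3]
tcp_rot: [-174.2, -0.6, -9.1]
ft_force: [-0.4, 1.0, 0.1]
finger_gap: 0.3
grip_force: 0.0
local [-209.9  -31.6] z 26.3 rot [-174.2   -0.6   -9.1] F [-0.4  1.   0.1] t 6.1
time: 6.8
tool_pos: [518.7, 0.1, 32.5]
tcp_rot: [-174.2, -1.1, -9.5]
ft_force: [-1.8, -0.1, 1.2]
finger_gap: 0.0
grip_force: 1.1
local [-138.4  -34. ] z 32.5 rot [-174.2   -1.1   -9.5] F [-1.8 -0.1  1.2] t 6.8
```

```bash
python3 -m handwheel '[[0.004,0,0,0],[0.004,0,0,0],[0.003,0,0,0],[0,0,0,0]]'; python3 -m handwheel '[[0.002,0,0,0],[0.001,0,0,0],[0,0,0,0]]';  python3 -c "
from h import *
where()"
```

```text
time: 7.2
tool_pos: [528.6, -1.3, 32.4]
tcp_rot: [-174.2, -1.1, -9.5]
ft_force: [0.4, -0.8, -0.2]
finger_gap: -0.1
grip_force: 0.0
time: 7.5
tool_pos: [529.9, -1.5, 32.2]
tcp_rot: [-174.2, -0.9, -9.5]
ft_force: [-7.1, 0.8, 4.4]
finger_gap: -0.0
grip_force: 3.8
local [-127.1  -33.8] z 32.2 rot [-174.2   -0.9   -9.5] F [-7.1  0.8  4.4] t 7.5
```

```bash
python3 -m handwheel '[[0.002,0,0,0],[0,0,0,0]]'; python3 -m handwheel '[[0.002,0,0,0],[0,0,0,0],[0,0,0,0]]';  python3 -c "
from h import *
where()"
```

```text
time: 7.7
tool_pos: [529.9, -1.4, 31.8]
tcp_rot: [-174.2, -0.7, -9.4]
ft_force: [-16.9, 0.8, 12.3]
finger_gap: 0.1
grip_force: 8.5
time: 8.0
tool_pos: [530.0, -1.3, 31.3]
tcp_rot: [-174.2, -0.4, -9.4]
ft_force: [-26.0, 1.4, 17.9]
finger_gap: -0.2
grip_force: 12.8
local [-127.   -33.7] z 31.3 rot [-174.2   -0.4   -9.4] F [-26.    1.4  17.9] t 8.0
```

```bash
python3 -m handwheel '[[-0.02,0,0,0],[-0.02,0,0,0],[0,0,-0.045,0],[0,0,-0.045,0],[0,0,-0.045,0],[0,0,-0.045,0],[0,0,-0.045,0],[0,0,0,0]]';  python3 -c "
from h import *
import cv2
where();go(11,-30,245);go(11,-30,175)
for n in('top','side'): cv2.imwrite(f'pics/{n}1.png',r.snapshot(n)[:,:,::-1])
t=cv2.imread('pics/top1.png')[110:250,170:310];s=cv2.imread('pics/side1.png')[125:260,155:310]
cv2.imwrite('pics/c1.png',cv2.hconcat([cv2.resize(t,(390,390)),cv2.resize(s,(400,390))]))"
```

```text
time: 8.8
tool_pos: [491.4, -18.7, 263.9]
tcp_rot: [-174.2, -1.8, -9.5]
ft_force: [0.8, 0.5, 0.9]
finger_gap: 0.1
grip_force: 0.0
local [-162.4  -56.9] z 263.9 rot [-174.2   -1.8   -9.5] F [0.8 0.5 0.9] t 8.8
to (11, -30, 245) shift [172.5 -25.8  27.2] len 176.0
to (11, -30, 175) shift [170.2 -18.7  96.8] len 197.0
```

View pics/c1.png

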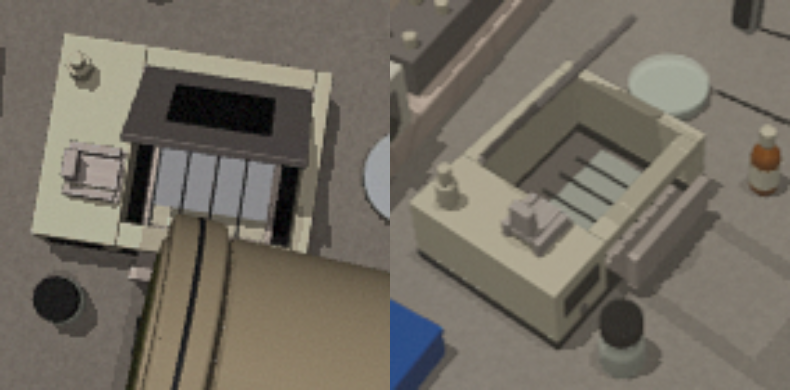

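The tray is home: in the side half its panel sits against the housing at about (655,230). The cover is unchanged, with its top edge at (125,135)–(305,160) in the top half, and nothing else has moved. Next I go above the cover.

```bash
python3 -m handwheel '[[0.043,-0.006,0.007,0],[0.043,-0.006,0.007,0],[0.043,-0.007,0.007,0],[0.043,-0.007,0.007,0],[0,0.002,0.02,0],[0,0.002,0.02,0],[0,0.001,0.015,0],[0,0,0,0]]';  python3 -c "
from h import *
where();go(11,-30,165);go(-14,-30,141);go(-31,-30,111);go(-39,-30,78)"
```

```text
time: 9.7
tool_pos: [661.1, -16.7, 173.4]
tcp_rot: [-174.2, -0.6, -9.5]
ft_force: [-0.5, 1.0, -0.4]
finger_gap: 0.0
grip_force: 0.0
local [  4.9 -28.3] z 173.4 rot [-174.2   -0.6   -9.5] F [-0.5  1.  -0.4] t 9.7
to (11, -30, 165) shift [6.  2.5 8.2] len 10.0
to (-14, -30, 141) shift [-19.3   5.1  31.8] len 38.0
to (-31, -30, 111) shift [-36.6   8.3  61.4] len 72.0
to (-39, -30, 78) shift [-45.   11.7  94.2] len 105.0
```

```bash
python3 -m handwheel '[[-0.003,0.001,0.008,0],[-0.005,0.001,0.008,0],[-0.005,0.001,0.008,0],[-0.006,0.001,0.008,0]]';  python3 -m handwheel '[[-0.005,0.001,0.01,0],[-0.006,0.001,0.01,0],[-0.006,0.001,0.01,0],[0,0,0,0]]';python3 -c "
from h import *
where();go(-39,-30,78)"
```

```text
time: 10.1
tool_pos: [645.4, -15.0, 146.2]
tcp_rot: [-174.2, -1.2, -9.5]
ft_force: [-0.0, 1.2, 1.0]
finger_gap: -0.1
grip_force: 0.7
time: 10.5
tool_pos: [627.1, -11.8, 112.6]
tcp_rot: [-174.2, -0.8, -9.5]
ft_force: [-0.0, -0.3, 0.1]
finger_gap: -0.0
grip_force: 0.0
local [-29.5 -28.8] z 112.6 rot [-174.2   -0.8   -9.5] F [-0.  -0.3  0.1] t 10.5
to (-39, -30, 78) shift [-10.    4.8  34.2] len 36.0
```

```bash
python3 -m handwheel '[[-0.003,0.001,0.009,0],[-0.003,0.001,0.009,0],[-0.002,0.001,0.009,0],[-0.002,0.001,0.007,0],[0,0,0.002,0],[0,0,0,0]]';python3 -c "
from h import *
where()"
```

```text
time: 11.1
tool_pos: [619.6, -11.1, 78.7]
tcp_rot: [-174.2, -1.0, -9.5]
ft_force: [-1.0, -0.4, 1.4]
finger_gap: -0.1
grip_force: 0.6
local [-37.  -29.3] z 78.7 rot [-174.2   -1.    -9.5] F [-1.  -0.4  1.4] t 11.1
```

```bash
python3 -m handwheel '[[0,0,0.002,0],[0,0,0.002,0],[0,0,0,0]]';python3 -m handwheel '[[0,0,0.001,0],[0,0,0.001,0],[0,0,0,0],[0,0,0,0]]';python3 -c "
from h import *
where()"
```

```text
time: 11.4
tool_pos: [620.0, -11.1, 77.9]
tcp_rot: [-174.2, -1.0, -9.5]
ft_force: [-17.2, -1.7, 25.9]
finger_gap: 0.4
grip_force: 13.2
time: 11.8
tool_pos: [620.1, -11.1, 77.6]
tcp_rot: [-174.2, -1.1, -9.4]
ft_force: [-24.9, -2.0, 38.9]
finger_gap: 0.1
grip_force: 19.6
local [-36.5 -29.2] z 77.6 rot [-174.2   -1.1   -9.4] F [-24.9  -2.   38.9] t 11.8
```

The stop is firm at z ≈ 78, so the cover is shut. I rise and go round to the bolt's outer side.

```bash
python3 -m handwheel '[[0,0,-0.03,0],[0,0,-0.04,0],[0,0,-0.02,0],[0,-0.045,0,0],[0,-0.045,0,0],[0,-0.045,0,0],[0,-0.025,0,0],[0,0,0,0]]';python3 -c "
from h import *
where();go(-29,127,125);go(-29,127,95)"
```

```text
time: 12.6
tool_pos: [643.1, 141.7, 178.9]
tcp_rot: [-174.1, -1.1, -9.3]
ft_force: [-0.3, -0.1, -0.8]
finger_gap: -0.1
grip_force: 0.0
local [-37.7 125.3] z 178.9 rot [-174.1   -1.1   -9.3] F [-0.3 -0.1 -0.8] t 12.6
to (-29, 127, 125) shift [ 7.7  3.9 54. ] len 55.0
to (-29, 127, 95) shift [ 7.1  6.9 83.8] len 84.0
```

```bash
python3 -m handwheel '[[0.004,0.002,0.03,0],[0.003,0.002,0.03,0],[0,0.002,0.023,0],[0,0,0,0]]';python3 -c "
from h import *
import cv2
where()
for n in('top','side'): cv2.imwrite(f'pics/{n}2.png',r.snapshot(n)[:,:,::-1])
t=cv2.imread('pics/top2.png')[110:250,170:310];s=cv2.imread('pics/side2.png')[125:260,155:310]
cv2.imwrite('pics/c2.png',cv2.hconcat([cv2.resize(t,(390,390)),cv2.resize(s,(400,390))]))"
```

```text
time: 13.0
tool_pos: [648.4, 137.7, 90.2]
tcp_rot: [-174.3, -0.6, -9.5]
ft_force: [-0.7, -0.3, -1.4]
finger_gap: -0.0
grip_force: 0.0
local [-31.8 122.2] z 90.2 rot [-174.3   -0.6   -9.5] F [-0.7 -0.3 -1.4] t 13.0
```

View pics/c2.png

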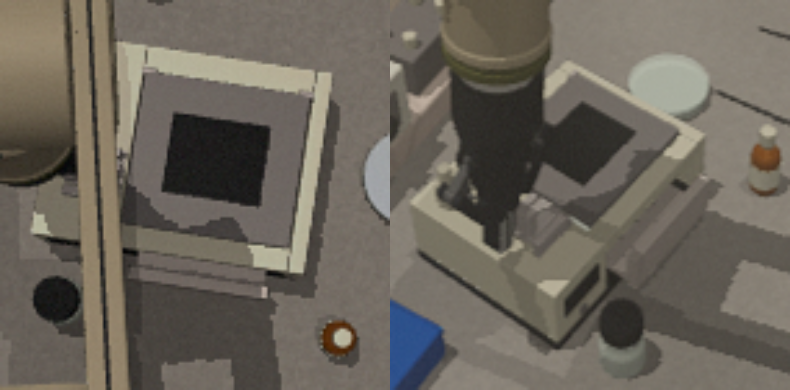

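The cover lies flat (in the top half, (130,75)–(310,270)). The fingertips stand outside the bolt tab, at (497,235) against the tab at (540,220) in the side half. Now I push the bolt.

```bash
python3 -m handwheel '[[0,0.008,-0.001,0],[0,0.008,-0.001,0],[0,0.008,-0.001,0],[0,0.006,-0.001,0],[0,0,0,0]]';python3 -c "
from h import *
where()"; python3 -m handwheel '[[0,0.003,0,0],[0,0.003,0,0],[0,0.002,0,0],[0,0,0,0]]';python3 -c "
from h import *
where()"
```

```text
time: 13.6
tool_pos: [647.2, 107.8, 97.4]
tcp_rot: [-174.2, -1.1, -9.5]
ft_force: [0.9, 0.1, -0.9]
finger_gap: 0.0
grip_force: 0.0
local [-28.4  92.5] z 97.4 rot [-174.2   -1.1   -9.5] F [ 0.9  0.1 -0.9] t 13.6
time: 14.0
tool_pos: [645.4, 101.1, 95.7]
tcp_rot: [-174.2, -1.0, -9.5]
ft_force: [0.4, 0.1, 1.1]
finger_gap: -0.2
grip_force: 0.2
local [-29.1  85.6] z 95.7 rot [-174.2   -1.    -9.5] F [0.4 0.1 1.1] t 14.0
```

```bash
for i in 1 ; do python3 -m handwheel '[[0,0.002,0,0],[0,0.002,0,0],[0,0,0,0]]'; done; python3 -m handwheel '[[0,0.002,0,0],[0,0.001,0,0],[0,0,0,0]]';python3 -c "
from h import *
where()"
```

```text
time: 14.3
tool_pos: [645.0, 98.8, 95.7]
tcp_rot: [-174.0, -1.1, -9.5]
ft_force: [1.5, 8.0, 1.2]
finger_gap: -0.1
grip_force: 3.9
time: 14.6
tool_pos: [645.0, 98.3, 95.8]
tcp_rot: [-173.8, -1.1, -9.4]
ft_force: [2.8, 16.8, 0.3]
finger_gap: 0.2
grip_force: 8.7
local [-29.1  82.7] z 95.8 rot [-173.8   -1.1   -9.4] F [ 2.8 16.8  0.3] t 14.6
```

The bolt is at its stop: TCP y is 82.7 against about 82.5 expected, with 17 N of push. I'll hold briefly, retreat and check.

```bash
python3 -m handwheel '[[0,0,0,0],[0,0,0,0],[0,-0.008,0,0],[0,-0.008,0,0],[0,0,-0.04,0],[0,0,-0.04,0],[0,0,-0.04,0],[0,0,-0.04,0],[-0.045,0,0,0],[-0.045,0,0,0]]'; python3 -m handwheel '[[-0.045,0,0,0],[-0.045,0,0,0],[-0.045,0,0,0],[0,-0.045,0,0],[0,-0.045,0,0],[0,-0.045,0,0],[0,-0.045,0,0],[0,0,0,0]]'; python3 -c "
from h import *
import cv2
for n in('top','side'): cv2.imwrite(f'pics/{n}3.png',r.snapshot(n)[:,:,::-1])
t=cv2.imread('pics/top3.png')[90:270,120:390];s=cv2.imread('pics/side3.png')[125:260,155:310]
cv2.imwrite('pics/c3.png',cv2.hconcat([cv2.resize(t,(400,267)),cv2.resize(s,(307,267))]))"
```

```text
time: 15.6
tool_pos: [553.4, 108.8, 256.0]
tcp_rot: [-174.2, -1.3, -9.6]
ft_force: [-0.8, -0.5, 0.5]
finger_gap: 0.1
grip_force: 0.0
time: 16.4
tool_pos: [448.4, 312.4, 269.9]
tcp_rot: [-174.1, -1.0, -9.3]
ft_force: [0.1, -1.6, -1.0]
finger_gap: -0.1
grip_force: 0.0
```

View pics/c3.png

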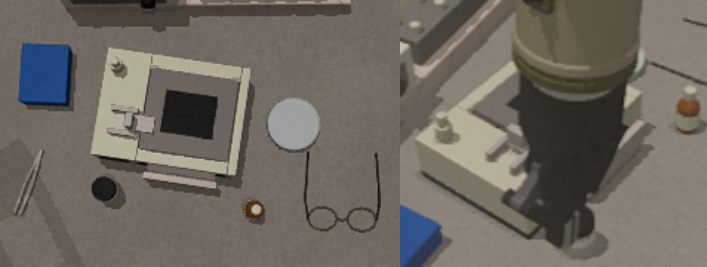

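The top view shows the tray home (180,180), the cover flat and the bolt tongue over the cover's edge (145,123). The bystanders are in place and the arm is clear.

```bash
python3 -c "
from bench import r
print(r.hand_in())"
```

```text
the job is handed in; nothing more can be done
None
```

The scanner is closed and the job handed in at about 16.5 s of the 50 s limit: tray home, cover flat and bolt across, each pushed to a firm stop, with nothing around it visibly moved in the last picture; hand-in returned no verdict.

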